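# Right the end stop, close up the row and saddle the third jar

### The arm

A 6-joint arm with a two-finger parallel gripper is mounted at the origin on the work surface. World frame = base frame: x ahead of the robot, y to its left, z up, the work surface at z = 0. Lengths are in m, angles in rad, forces in N, time in s.
With the tool pointing down it reaches from about 0.325 to 1 m from the base axis. Payload 5.1 kg.
Tool frame: the origin (TCP) lies midway between the tips of the shut fingers; the grasp point (between the pads) lies 19 mm behind it; z points along the fingers, y is the line along which they close (so a half turn about z gives the same grasp; the last joint's range is limited). The gripper opens to 85 mm and grips with 20 to 120 N. Pads are 22 mm wide; open, the fingers measure 114 mm over their backs; the gripper's body (76 mm by 85 mm) begins 54 mm behind the grasp point. The pads swing forward as they close: fully open they stand 13 mm farther back than shut.
Start: joints at [1.056, 0.124, 1.65, -0, 1.367, -0.083], TCP at [0.272, 0.59, 0.231] pointing down, gripper open.
Joint ranges: [-2.61, 2.61], [-1.02, 2.33], [0.03, 2.71], [-1.35, 4.49], [0.32, 2.68], [-2.91, 2.91]. Speed limits (rad/s): [2.57, 2.57, 3.14, 3.14, 3.14, 3.14].

### API

Orientations are given as a unit quaternion [w, x, y, z].
In Python, from rig import arm, viewer gives the robot as it stands.
- The arm moves only by the tool step_arm, never from a script. Its argument "increments" is a list of rows, each a list of 5 numbers: the shift along the tool's x, y, z in m, then the turn about the tool's z in rad, then the closure, from 0 (fully open) to 1 (shut). A call has 1 to 8 rows; each row shifts and turns the commanded pose from where the row before left it, along the tool's axes as they then stand; what a row does not reach is not made up. A row lasts 1/12 s, in which the tool goes at most 41.7 mm and 7.16 degrees, less where a joint would pass 70% of its speed; a pose out of reach is approached as far as the arm can. A call is refused whole if a number of a shift passes 0.0417 or a number of a turn 0.125, either way. A call with a gripper value outside its range is refused whole. The fingers move at their own pace and stop on an object; "squeeze" is the grip in N (left out, the last holds). Time passes only in rows, so rows that do not move let the fingers close. It gives the time, the measured TCP pose, the force, the opening and the grip force at its end, in the units of the state.
- arm.sense(): the state, without advancing time (a new reading comes with each control period).
- viewer.get_image(name): name is "side" or "top" or "wrist"; returns the picture (400x640x3 uint8, red, green, blue); there is no depth.
- viewer.camera_info(name): a dict with "camera_matrix" (3x3 intrinsics, pixels), "k1" (the pictures are not rectified: a ray, as slopes to the right and down, at radius r is drawn at 1 + k1 r^2 times it, then the intrinsics apply), "world_from_camera" (4x4, takes a point from camera to world coordinates). Camera axes: x right, y down, z forward; pixel columns grow to the right and rows downward; lengths in m; the calibration is good to about 2 mm. A picture is of the moment at which its call begins: read the wrist's pose just before it. camera_info takes no time and is no camera call; for the wrist camera it gives the pose at the moment of the call.
- arm.sign_off(): hands the job in; it is judged then, once.
The state is a dict: "time_s": time; "joints": joint angles; "dq": joint speeds; "joint_torque": joint torques, N m; "ee_pos": TCP position; "ee_rot": TCP orientation; "force": force on the tool from outside, world axes, zero at the start; "ft_torque": the same for the moment, N m; "opening": finger opening in m; "grasp_force": force on a finger pad.
Only numpy, scipy, OpenCV 4.12 (cv2) and the standard library are available. Lean on these libraries where they do the work, as an engineer would, in place of code of your own. Each camera call takes 0.05 s, during which the arm holds its last target. There are 200 camera calls.

### The job

Stand the tipped-over green end stop upright in the wooden tray and slide it up so that the two blue jars lie snug against each other and against the tray's end wall. Then gently lay the third blue jar, which lies loose on the bench, in the groove on top of the two, parallel to them and level with them front to back. Leave the stop standing snug against the row, and do not disturb the other things on the bench.

Things in the scene. Friction and masses are not known exactly. Their poses are not given: they have to be found in the camera images.
- tray: fixed wooden tray, 134 mm wide (own x), 392 mm long (own y); origin at bench level under the middle of its floor. Floor top at z = 8 mm, y = -190 to 190 mm, 118 mm wide between lips that rise to z = 20 mm. End wall: inner face at y = +190 mm, top at z = 55 mm; the -y end is open. Jars lie across it, along its x
- stop: green L-shaped metal end stop, loose in the tray, 108 mm wide (own x), about 0.6 kg, mostly in the foot. Origin: middle of the outer heel edge. Push plate 60 mm along own +y, 8 mm thick; foot 80 mm along own +z, 14 mm thick (from the heel); a rib fills the inner corner: y = 14 to 32, z = 8 to 22 mm. Tipped over at the start: plate flat on the floor towards the jars (tray +y), foot up
- stop_foot_edge (a point): middle of the free edge of the stop's foot, 80 mm from the heel. Pressing this end of the foot towards the tray's -y tips the stop about its heel until it stands right: foot flat on the floor towards tray -y, push plate up (own y up), the plate's outer face, in line with the stop's origin, towards the jars. Held by friction; slide it by pushing low, on the rib: pushed high it tips
- jar_a_center (a point): blue jar lying on its side, white cap and label: body 60 mm diameter, 84 mm long; cap 52 mm diameter; 110 mm overall, about 0.25 kg. Point on its axis, half-way along its length, 30 mm above what it lies on; the body runs from x = -29 to +55 mm of this point, the cap from -55 to -29; own x along the jar. In the tray, near the end wall, free to roll
- jar_b_center (a point): blue jar lying on its side, white cap and label: body 60 mm diameter, 84 mm long; cap 52 mm diameter; 110 mm overall, about 0.25 kg. Point on its axis, half-way along its length, 30 mm above what it lies on; the body runs from x = -29 to +55 mm of this point, the cap from -55 to -29; own x along the jar. In the tray, between jar_a and the stop, free to roll
- jar_top_center (a point): blue jar lying on its side, white cap and label: body 60 mm diameter, 84 mm long; cap 52 mm diameter; 110 mm overall, about 0.25 kg. Point on its axis, half-way along its length, 30 mm above what it lies on; the body runs from x = -29 to +55 mm of this point, the cap from -55 to -29; own x along the jar. The third jar, loose on the bench outside the tray; to be laid on top. Laid in the groove of the snug row its centre is 90 mm above the bench
- red_jar: bystander: white jar with red lid, 64 mm diameter, 100 mm tall, upright on the bench; origin under its base
- amber: bystander: amber bottle, black cap, 56 mm diameter, 120 mm tall, upright on the bench; origin under its base
- mortar: bystander: white ceramic bowl, 100 mm diameter, 55 mm tall, left of the tray; origin under its base
- beaker: bystander: open steel beaker, 66 mm diameter, 90 mm tall, beyond the tray; origin under its base
- spatula: bystander: 190 mm spatula lying on the bench right of the tray; own x along it
Not all that is in view belongs to the job. What is shaped like the part that bears jar_a_center but turquoise or yellow is not meant.

How it is judged:
By the outcome, as a careful person would: the job done as asked, in the order asked, and still so for the second after the job is handed in, with the robot touching nothing.
It also fails if it takes over 64 s, if anything falls off the work surface, if the arm or the gripper's body presses on something with over 40 N, if the wrist force passes 120 N, or if a joint passes its speed limit or range.

## Working session

There is one attempt and no reset: what is moved stays moved. The work goes in short steps, Python scripts to look and compute and a tool call to move; the robot and the scene stay as the last step left them, time stands still between calls to the robot, and variables do not carry over. Pictures are saved under pics/ and viewed, at most 10 in all, crops included, and the job is handed in when it is done.

Besides the shell and the picture viewer there is one more tool, called after ">>>" by a JSON object that holds its "name" and its "arguments". step_arm: Moves the arm, as the interface text tells. Its arguments: {"type":"object","properties":{"increments":{"type":"array"},"squeeze":{"type":"number"}},"required":["increments"]}

```bash
mkdir -p pics; ls
cat > h.py <<'E'
import numpy as np, cv2
from rig import arm, viewer
def grab(n, f=None):
    info=viewer.camera_info(n); im=np.asarray(viewer.get_image(n))
    if f: cv2.imwrite(f'pics/{f}.png', im[:,:,::-1]); np.savez(f'pics/{f}.npz',im=im,K=info["camera_matrix"],k1=info["k1"],T=info["world_from_camera"])
    return im, info
def load(f):
    d=np.load(f'pics/{f}.npz'); return d['im'],dict(camera_matrix=d['K'],k1=float(d['k1']),world_from_camera=d['T'])
def ray(info,u,v):
    K=np.array(info["camera_matrix"]);T=np.array(info["world_from_camera"]);k=info["k1"]
    d=np.array([(u-K[0,2])/K[0,0],(v-K[1,2])/K[1,1]]);s=d.copy()
    for _ in range(20): s=d/(1+k*(s@s))
    return T[:3,3],T[:3,:3]@np.array([s[0],s[1],1.])
def onz(info,u,v,z):
    o,d=ray(info,u,v); return o+d*(z-o[2])/d[2]
def proj(info,p):
    K=np.array(info["camera_matrix"]);T=np.array(info["world_from_camera"])
    c=T[:3,:3].T@(np.array(p)-T[:3,3]); s=c[:2]/c[2]; s=s*(1+info["k1"]*(s@s))
    return K[0,0]*s[0]+K[0,2],K[1,1]*s[1]+K[1,2]
E
python3 - <<'E'
from h import *
s=arm.sense(); print(s)
ims=[]
for n in ["side","top"]:
    im,i=grab(n,n+"0"); ims.append(im); print(n,np.round(i["world_from_camera"],3).tolist(),np.round(i["camera_matrix"],1).tolist(),i["k1"])
E
```

```text
pics
{'time_s': 0.0, 'joints': array([ 1.05636085e+00,  1.24494668e-01,  1.65165080e+00, -4.10866485e-06,
        1.36746682e+00, -8.25969072e-02]), 'dq': array([ 0.00166597,  0.00073748,  0.00149563, -0.00190138,  0.00172815,
       -0.00028907]), 'joint_torque': array([ 5.39756256e-04, -4.23625731e+01, -3.65447652e+01, -1.28208484e-05,
        7.07836050e-03,  7.22247307e-06]), 'ee_pos': array([0.27178524, 0.5897998 , 0.23007346]), 'ee_rot': array([-2.95067578e-04,  2.14244939e-01,  9.76779446e-01, -9.65750524e-04]), 'force': array([ 0.13900237,  0.13773427, -0.69041132]), 'ft_torque': array([-0.00730787, -0.000176  , -0.03198134]), 'grasp_force': 0.0, 'opening': 0.08521379651149469}
side [[0.771, -0.331, 0.544, -0.18], [-0.637, -0.381, 0.67, -0.949], [-0.014, -0.863, -0.505, 0.808], [0.0, 0.0, 0.0, 1.0]] [[488.8, 0.0, 324.0], [0.0, 488.8, 199.3], [0.0, 0.0, 1.0]] -0.005968349936828068
top [[0.009, -0.997, 0.075, 0.53], [-1.0, -0.01, -0.013, 0.006], [0.014, -0.074, -0.997, 1.068], [0.0, 0.0, 0.0, 1.0]] [[367.3, 0.0, 315.7], [0.0, 367.3, 202.2], [0.0, 0.0, 1.0]] -0.06305698033949773
```

View pics/top0.png

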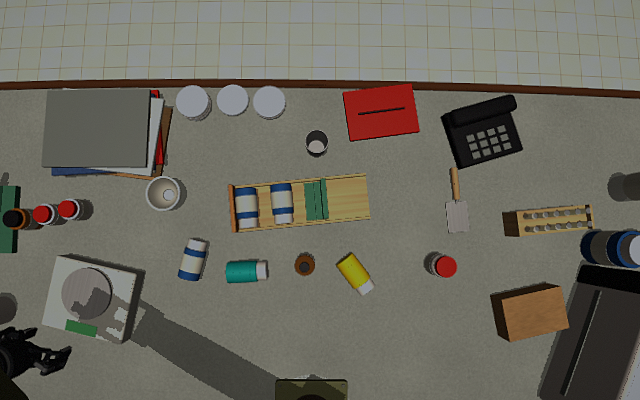

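View pics/side0.png

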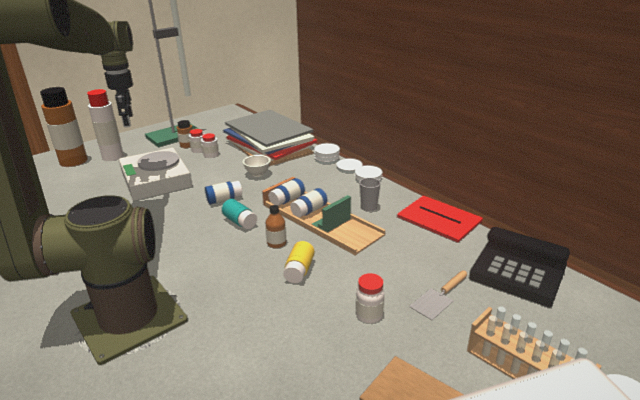

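Run:
```python
from h import *
im,i=load('top0'); c=im[160:300,165:385]; cv2.imwrite('pics/crop1.png',cv2.resize(c,None,fx=3.6,fy=3.6,interpolation=cv2.INTER_CUBIC)[:,:,::-1])
hsv=cv2.cvtColor(im,cv2.COLOR_RGB2HSV)
for name,lo,hi in [('blue',(100,100,30),(125,255,255)),('green',(65,60,20),(88,255,255)),('wood',(8,80,60),(24,200,255))]:
    m=cv2.inRange(hsv,lo,hi); n,l,st,ce=cv2.connectedComponentsWithStats(m)
    for k in range(1,n):
        if st[k,4]>40 and 150<ce[k][0]<400: print(name,st[k],np.round(ce[k],1),np.round(onz(i,*ce[k],0.05),3))
```

```text
blue [271 183  20   9 139] [280.4 187. ] [0.648 0.091 0.05 ]
blue [235 187  21  10 150] [244.7 191.1] [0.636 0.19  0.05 ]
blue [273 207  20   8 111] [282.6 210.3] [0.583 0.083 0.05 ]
blue [237 212  21   7 113] [246.8 214.6] [0.57  0.182 0.05 ]
blue [184 248  22  10 118] [194.2 252.8] [0.463 0.326 0.05 ]
blue [178 269  21  12 156] [187.8 275.5] [0.401 0.342 0.05 ]
green [304 179  25  41 801] [315.9 200. ] [ 0.613 -0.009  0.05 ]
green [226 260  32  23 644] [240.9 271.5] [0.414 0.196 0.05 ]
wood [   0   79  401    8 1354] [208.9  82.8] [0.947 0.302 0.05 ]
wood [161 107  11  45 234] [165.  123.6] [0.827 0.423 0.05 ]
wood [ 235  173  136   59 3020] [312.5 200.7] [0.611 0.001 0.05 ]
wood [228 184   8  49 226] [231.6 207.9] [0.588 0.225 0.05 ]
```

View pics/crop1.png

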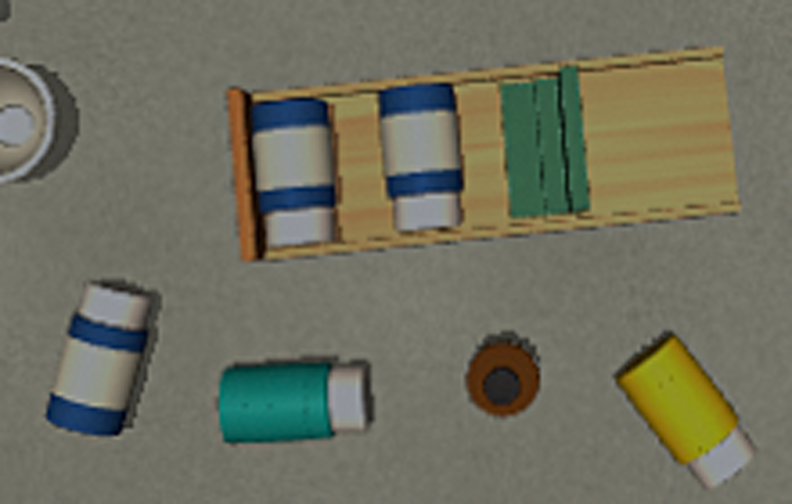

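Run:
```python
from h import *
im,i=load('top0')
P=lambda x,y,z: onz(i,165+(x+.5)/3.6-.5,160+(y+.5)/3.6-.5,z)
a,b=P(723,47,.02),P(741,212,.02)   # open end, far/near lip
c,d=P(229,87,.055),P(243,261,.055); e,f=P(245,89,.055),P(257,260,.055) # wall outer / inner
for n,p in zip('abcdef',(a,b,c,d,e,f)): print(n,np.round(p,4))
print('widths',np.linalg.norm(a-b),np.linalg.norm(c-d))
w=(c+d)/2;o=(a+b)/2; v=(w-o)[:2]; L=np.linalg.norm(v); ty=v/L; tx=np.array([ty[1],-ty[0]])
print('L',L,'ang',np.degrees(np.arctan2(ty[1],ty[0])), 'ang from widths',np.degrees(np.arctan2(*(a-b)[1::-1])),np.degrees(np.arctan2(*(c-d)[1::-1])))
org=o[:2]+190*ty/1000; print('org',org,w[:2]-.202*ty)
org=(org+w[:2]-.202*ty)/2
T=lambda p:np.round([(p[:2]-org)@tx*1000,(p[:2]-org)@ty*1000],1)
print('wall inner',T(e),T(f))
for n,x,y,z in [('foot top L',561,67,.088),('footR',578,64,.088),('foot botL',572,212,.088),('foot botR',589,210,.088),('plate end t',500,84,.016),('plate end b',510,217,.016),('jarA far',290,98,.06),('jarA cap',303,246,.06),('jarB far',418,84,.06),('jarB cap',430,231,.06)]: print(n,T(P(x,y,z)))
# loose jar
for n,x,y in [('cap end',120,285),('base end',86,433),('mid',103,360)]:
  print(n,np.round(P(x,y,.04),4))
np.savez('tray.npz',org=org,tx=tx,ty=ty); print(org,tx,ty)
# side cross-check
i2=load('side0')[1]
for q in [org+.07*ty, org]: print(proj(i2,[*q,.008]))
```

```text
a [ 0.6959 -0.1513  0.02  ]
b [ 0.5638 -0.1656  0.02  ]
c [0.655  0.2353 0.055 ]
d [0.5214 0.221  0.055 ]
e [0.6536 0.2229 0.055 ]
f [0.5223 0.2103 0.055 ]
widths 0.13290867890382302 0.1343672676313214
L 0.3888658560907672 ang 96.1410849440109 ang from widths 6.142487430004079 6.104308093248017
org [0.60952127 0.03045681] [0.60985655 0.02734065]
wall inner [ 64.4 188.2] [-67.4 189.7]
foot top L [ 53.4 -54.6]
footR [ 54.4 -67.5]
foot botL [-55.1 -52.1]
foot botR [-54.9 -64.8]
plate end t [54.3 -7.6]
plate end b [-52.4  -5.4]
jarA far [ 53.4 153.3]
jarA cap [-60.3 152.9]
jarB far [54.7 54.7]
jarB cap [-58.3  55.8]
cap end [0.5016 0.3196 0.04  ]
base end [0.3874 0.3431 0.04  ]
mid [0.4436 0.3313 0.04  ]
[0.60968891 0.02889873] [0.99426149 0.10697705] [-0.10697705  0.99426149]
(np.float64(307.0201977474759), np.float64(209.70374233558672))
(np.float64(322.9848939523387), np.float64(217.89074912499225))
```

Top view and crop show:
- Candidates for the third jar: loose blue jar at (193,259), turquoise at (247,271) and yellow at (355,273) (both decoys), and the blue tray jars at (246,207) and (282,203). I choose the loose blue one, confirmed in the crop.
- The stop is at (316,199): heel at tray y ≈ -66 mm, foot top at 88 mm.

Next I go behind the foot.

>>> {"name": "step_arm", "arguments": {"increments": [[0, 0, 0, -0.108, 1], [0, 0, 0, -0.108, 1], [0, 0, 0, -0.108, 1], [0, 0, 0, -0.108, 1], [0, 0, 0, -0.107, 1], [-0.016, -0.036, 0, 0, 1], [-0.016, -0.036, 0, 0, 1], [-0.016, -0.036, 0, 0, 1]]}}

```text
time_s: 0.77
ee_pos: [0.3312, 0.4869, 0.2304]
ee_rot: [-0.0, -0.055, 0.999, -0.001]
force: [0.4, -0.2, -0.2]
opening: 0.0002
grasp_force: 0.0
```

>>> {"name": "step_arm", "arguments": {"increments": [[-0.016, -0.036, 0, 0, 1], [-0.016, -0.036, 0, 0, 1], [-0.016, -0.036, 0, 0, 1], [-0.016, -0.036, 0, 0, 1], [-0.016, -0.036, 0, 0, 1], [-0.016, -0.036, 0, 0, 1], [-0.016, -0.036, 0, 0, 1], [-0.016, -0.036, 0, 0, 1]]}}

```text
time_s: 1.43
ee_pos: [0.4897, 0.2135, 0.2309]
ee_rot: [-0.0, -0.054, 0.999, -0.0]
force: [0.0, 0.3, -0.4]
opening: -0.0
grasp_force: 0.0
```

>>> {"name": "step_arm", "arguments": {"increments": [[-0.016, -0.036, 0, 0, 1], [-0.016, -0.036, 0, 0, 1], [-0.016, -0.036, 0, 0, 1], [-0.016, -0.036, 0, 0, 1], [-0.016, -0.036, 0, 0, 1], [0, 0, 0, 0, 1]]}}

```text
time_s: 1.93
ee_pos: [0.5903, 0.0395, 0.2306]
ee_rot: [0.0, -0.051, 0.999, -0.001]
force: [-0.9, 0.9, -0.1]
opening: 0.0004
grasp_force: 0.0
```

```bash
cat >> h.py <<'E'
try:
    d_=np.load('tray.npz'); org,tx,ty=d_['org'],d_['tx'],d_['ty']
    T=lambda p:np.round([(p[:2]-org)@tx*1000,(p[:2]-org)@ty*1000],1)
except Exception: pass
def where():
    s=arm.sense(); w,x,y,z=s['ee_rot']
    from scipy.spatial.transform import Rotation as R
    M=R.from_quat([x,y,z,w]).as_matrix()
    print('t',round(s['time_s'],2),'tray xy mm',T(s['ee_pos']),'z',round(s['ee_pos'][2]*1000,1),'yaw_y',round(np.degrees(np.arctan2(M[1,1],M[0,1])),2),'tilt z',np.round(M[:,2],3),'F',np.round(s['force'],1))
    return s,M
E
python3 - <<'E'
from h import *
where(); grab('wrist','w1')
E
```

```text
t 1.93 tray xy mm [-18.2  12.6] z 230.6 yaw_y 95.81 tilt z [ 0.    -0.002 -1.   ] F [-0.9  0.9 -0.1]
```

View pics/w1.png

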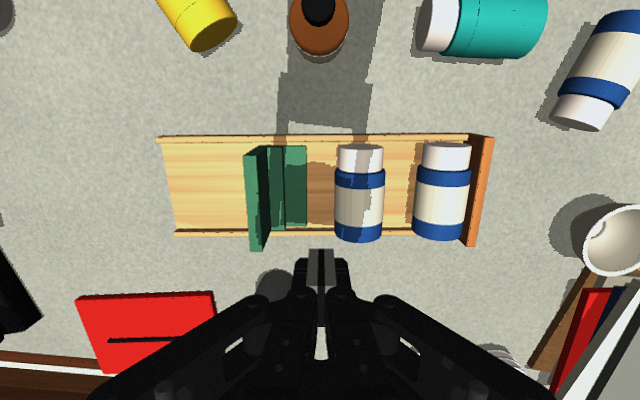

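Run:
```python
from h import *
i=load('w1')[1]
for n,u,v,z in [('foot',245,153,.088),('foot',250,251,.088),('foot in',264,249,.088),('plate end',307,146,.016),('plate end',307,228,.016),('jarB L',334.5,230,.038),('jarB R',383.5,230,.038),('jarB base',359,243,.03),('jarB cap',360,144,.05),('jarA L',413,226,.038),('wall in corner',466,244,.055),('wall out',493,137,.055),('tray end',157,137,.02),('tray end',176,235,.02)]: print(n,T(onz(i,u,v,z)))
```

```text
foot [-58.8 -62. ]
foot [ 50.2 -66.5]
foot in [ 47.7 -50.7]
plate end [-55.5  -4.1]
plate end [54.4 -6.5]
jarB L [47.6 29.8]
jarB R [48.  92.2]
jarB base [70.3 62.8]
jarB cap [-61.9  56.6]
jarA L [ 42.7 129.2]
wall in corner [ 59.8 191.3]
wall out [-69.4 200.3]
tray end [ -68.1 -185.1]
tray end [  62.1 -184.2]
```

>>> {"name": "step_arm", "arguments": {"increments": [[-0.009, -0.019, 0, 0, 1], [-0.009, -0.019, 0, 0, 1], [0, 0, 0.034, 0, 1], [0, 0, 0.034, 0, 1], [0, 0, 0.034, 0, 1], [0, 0, 0.034, 0, 1], [0, 0, 0.03, 0, 1], [0, 0, 0, 0, 1]]}}

```text
time_s: 2.65
ee_pos: [0.6039, 0.0106, 0.0572]
ee_rot: [-0.007, -0.054, 0.999, 0.001]
force: [-1.8, 0.3, -1.3]
opening: -0.0
grasp_force: 0.0
```

>>> {"name": "step_arm", "arguments": {"increments": [[0, -0.005, 0, 0, 1], [0, -0.005, 0, 0, 1], [0, -0.005, 0, 0, 1], [0, -0.005, 0, 0, 1], [0, -0.005, 0, 0, 1]]}}

```text
time_s: 3.07
ee_pos: [0.6145, -0.0164, 0.0678]
ee_rot: [0.002, -0.053, 0.999, -0.0]
force: [-0.1, 0.4, 1.1]
opening: -0.0002
grasp_force: 0.3
```

>>> {"name": "step_arm", "arguments": {"increments": [[0, -0.004, 0, 0, 1], [0, -0.004, 0, 0, 1], [0, -0.004, 0, 0, 1], [0, -0.004, 0, 0, 1], [0, -0.004, 0, 0, 1], [0, -0.004, 0, 0, 1], [0, 0, 0, 0, 1]]}}

```text
time_s: 3.65
ee_pos: [0.6154, -0.0403, 0.0652]
ee_rot: [-0.0, -0.053, 0.999, -0.0]
force: [-1.6, 0.0, 0.4]
opening: -0.0
grasp_force: 0.0
```

Run:
```python
from h import *
where(); im,i=grab('side','s1'); im2,_=grab('top','t1')
c=np.hstack([cv2.resize(im[160:270,230:400],(400,259)),cv2.resize(im2[160:240,220:380],(400,200))[:259] if 0 else cv2.copyMakeBorder(cv2.resize(im2[160:240,220:380],(400,200)),0,59,0,0,cv2.BORDER_CONSTANT)])
cv2.imwrite('pics/c2.png',c[:,:,::-1])
```

```text
t 3.65 tray xy mm [ -1.7 -69.4] z 65.2 yaw_y 96.1 tilt z [-0. -0. -1.] F [-1.6  0.   0.4]
```

View pics/c2.png

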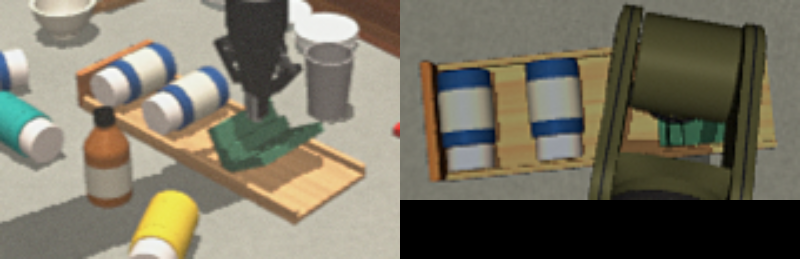

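>>> {"name": "step_arm", "arguments": {"increments": [[0, -0.006, 0, 0, 1], [0, -0.01, 0, 0, 1], [0, -0.01, 0, 0, 1], [0, -0.01, 0, 0, 1], [0, 0, 0, 0, 1]]}}

```text
time_s: 4.17
ee_pos: [0.6196, -0.0774, 0.0655]
ee_rot: [0.0, -0.053, 0.999, -0.0]
force: [-0.3, 0.0, 1.1]
opening: -0.0
grasp_force: 0.0
```

Run:
```python
from h import *
where(); im,i=grab('side','s2'); im2,_=grab('wrist','w2')
c=np.hstack([cv2.resize(im[160:270,230:400],(400,259)),cv2.resize(im2,(400,259))])
cv2.imwrite('pics/c3.png',c[:,:,::-1])
```

```text
t 4.17 tray xy mm [  -1.5 -106.8] z 65.5 yaw_y 96.03 tilt z [ 0.    -0.001 -1.   ] F [-0.3  0.   1.1]
```

View pics/c3.png

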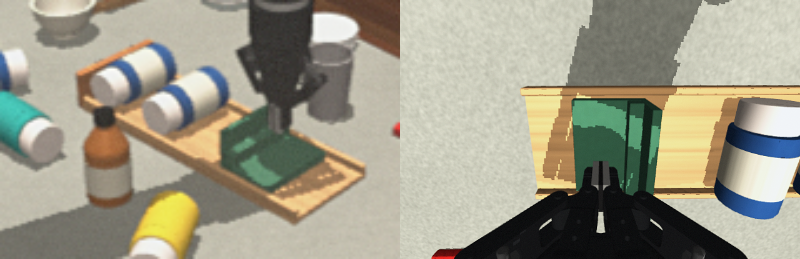

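>>> {"name": "step_arm", "arguments": {"increments": [[0, -0.008, 0, 0, 1], [0, 0, 0.015, 0, 1], [0, 0, 0.015, 0, 1], [0, 0, 0.006, 0, 1], [0, 0, 0, 0, 1]]}}

```text
time_s: 4.68
ee_pos: [0.6185, -0.083, 0.0272]
ee_rot: [-0.002, -0.054, 0.999, 0.001]
force: [-0.7, -1.2, -0.4]
opening: 0.0002
grasp_force: 0.0
```

>>> {"name": "step_arm", "arguments": {"increments": [[0, 0.005, 0, 0, 1], [0, 0.005, 0, 0, 1], [0, 0.005, 0, 0, 1], [0, 0.005, 0, 0, 1], [0, 0.006, 0, 0, 1], [0, 0.006, 0, 0, 1], [0, 0.006, 0, 0, 1], [0, 0.006, 0, 0, 1]]}}

```text
time_s: 5.35
ee_pos: [0.616, -0.0394, 0.0301]
ee_rot: [0.001, -0.054, 0.999, -0.001]
force: [0.2, -3.4, 2.9]
opening: -0.0001
grasp_force: 2.3
```

>>> {"name": "step_arm", "arguments": {"increments": [[0, 0.006, 0, 0, 1], [0, 0.006, 0, 0, 1], [0, 0.006, 0, 0, 1], [0, 0.006, 0, 0, 1], [0, 0.006, 0, 0, 1], [0, 0.006, 0, 0, 1], [0, 0.006, 0, 0, 1], [0, 0.006, 0, 0, 1]]}}

```text
time_s: 6.02
ee_pos: [0.6108, 0.0084, 0.03]
ee_rot: [0.001, -0.054, 0.999, -0.0]
force: [0.7, -4.9, 4.9]
opening: -0.0002
grasp_force: 3.4
```

Run:
```python
from h import *
where(); grab('top','t3'); im2,i=grab('wrist','w3');
```

```text
t 6.02 tray xy mm [ -1.1 -20.5] z 30.0 yaw_y 96.15 tilt z [ 0.001 -0.001 -1.   ] F [ 0.7 -4.9  4.9]
```

View pics/w3.png

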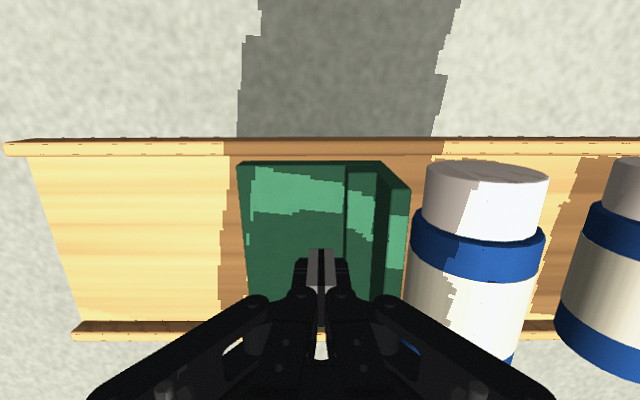

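>>> {"name": "step_arm", "arguments": {"increments": [[0, 0.004, 0, 0, 1], [0, 0.004, 0, 0, 1], [0, 0.004, 0, 0, 1], [0, 0.004, 0, 0, 1], [0, 0.004, 0, 0, 1], [0, 0.004, 0, 0, 1], [0, 0.004, 0, 0, 1], [0, 0.004, 0, 0, 1]]}}

```text
time_s: 6.78
ee_pos: [0.6069, 0.0398, 0.0295]
ee_rot: [0.0, -0.053, 0.999, -0.0]
force: [0.6, -5.0, 4.4]
opening: 0.0
grasp_force: 3.3
```

>>> {"name": "step_arm", "arguments": {"increments": [[0, 0.003, 0, 0, 1], [0, 0.003, 0, 0, 1], [0, 0.003, 0, 0, 1], [0, 0.003, 0, 0, 1]]}}

```text
time_s: 7.12
ee_pos: [0.6056, 0.0517, 0.0295]
ee_rot: [0.0, -0.054, 0.999, -0.0]
force: [0.6, -5.0, 5.3]
opening: -0.0
grasp_force: 3.4
```

Run:
```python
from h import *
where(); im,_=grab('top','t4')
cv2.imwrite('pics/c4.png',cv2.resize(im[165:240,215:385],None,fx=4,fy=4,interpolation=cv2.INTER_CUBIC)[:,:,::-1])
```

```text
t 7.12 tray xy mm [-1.6 23.1] z 29.5 yaw_y 96.14 tilt z [ 0.    -0.001 -1.   ] F [ 0.6 -5.   5.3]
```

View pics/c4.png

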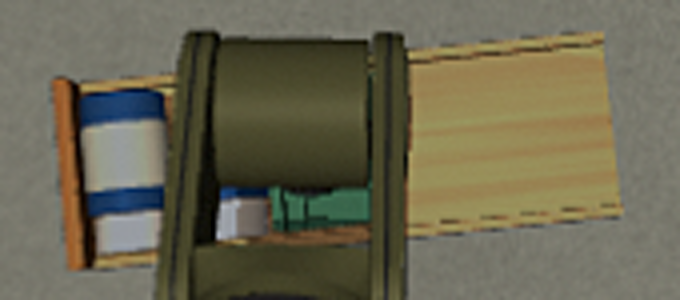

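>>> {"name": "step_arm", "arguments": {"increments": [[0, 0.002, 0, 0, 1], [0, 0.002, 0, 0, 1], [0, 0.002, 0, 0, 1], [0, 0.002, 0, 0, 1]]}}

```text
time_s: 7.5
ee_pos: [0.6049, 0.0595, 0.0296]
ee_rot: [0.0, -0.054, 0.999, -0.0]
force: [0.8, -5.3, 5.0]
opening: -0.0005
grasp_force: 3.3
```

>>> {"name": "step_arm", "arguments": {"increments": [[0, 0.001, 0, 0, 1], [0, 0.001, 0, 0, 1], [0, 0.001, 0, 0, 1]]}}

```text
time_s: 7.75
ee_pos: [0.6045, 0.0625, 0.0295]
ee_rot: [0.0, -0.054, 0.999, -0.0]
force: [0.3, -6.5, 6.0]
opening: -0.0004
grasp_force: 3.5
```

>>> {"name": "step_arm", "arguments": {"increments": [[0, 0.001, 0, 0, 1], [0, 0, 0, 0, 1]]}}

```text
time_s: 7.92
ee_pos: [0.6044, 0.0636, 0.0295]
ee_rot: [0.0, -0.054, 0.999, -0.0]
force: [-0.2, -5.5, 5.1]
opening: -0.0002
grasp_force: 3.2
```

>>> {"name": "step_arm", "arguments": {"increments": [[0, 0.001, 0, 0, 1], [0, 0, 0, 0, 1]]}}

```text
time_s: 8.08
ee_pos: [0.6043, 0.0644, 0.0295]
ee_rot: [0.0, -0.054, 0.999, -0.0]
force: [1.8, -6.3, 5.5]
opening: -0.0002
grasp_force: 3.5
```

>>> {"name": "step_arm", "arguments": {"increments": [[0, 0.001, 0, 0, 1], [0, 0.001, 0, 0, 1]]}}

```text
time_s: 8.25
ee_pos: [0.6043, 0.0648, 0.0296]
ee_rot: [0.0, -0.054, 0.999, -0.002]
force: [0.6, -13.1, 5.7]
opening: -0.0002
grasp_force: 7.4
```

>>> {"name": "step_arm", "arguments": {"increments": [[0, 0.001, 0, 0, 1], [0, 0, 0, 0, 1]]}}

```text
time_s: 8.42
ee_pos: [0.6043, 0.0649, 0.0296]
ee_rot: [0.0, -0.054, 0.999, -0.003]
force: [1.3, -15.4, 4.3]
opening: 0.0003
grasp_force: 7.7
```

>>> {"name": "step_arm", "arguments": {"increments": [[0, -0.002, 0, 0, 1], [0, -0.001, -0.002, 0, 1], [0, -0.001, -0.003, 0, 1], [0, -0.005, -0.002, 0, 1], [0, -0.005, -0.005, 0, 1], [0, 0, -0.03, 0, 1], [0, 0, -0.04, 0, 1], [0, 0, -0.04, 0, 1]]}}

```text
time_s: 9.08
ee_pos: [0.6037, 0.054, 0.1509]
ee_rot: [-0.002, -0.054, 0.999, 0.0]
force: [1.0, 0.1, -0.3]
opening: -0.0001
grasp_force: 0.0
```

Run:
```python
from h import *
s,M=where()
i=load('top0')[1]; im=load('top0')[0]
# loose jar: long axis from two blue bands' centroids, edges from label; sanity length 110
b1,b2=onz(i,194.2,252.8,.05),onz(i,187.8,275.5,.05); print(b1,b2, 'yaw of base dir',np.degrees(np.arctan2(*(b2-b1)[1::-1])))
```

```text
t 9.08 tray xy mm [-3.3 25.6] z 150.9 yaw_y 96.14 tilt z [-0.005  0.001 -1.   ] F [ 1.   0.1 -0.3]
[0.46323554 0.32600753 0.05      ] [0.40079322 0.3421364  0.05      ] yaw of base dir 165.51703712200433
```

>>> {"name": "step_arm", "arguments": {"increments": [[0.016, 0.0366, -0.008, 0, 0], [0.016, 0.0366, -0.008, 0, 0], [0.016, 0.0366, -0.008, 0, 0], [0.016, 0.0366, -0.008, 0, 0], [0.016, 0.0366, -0.008, 0, 0], [0.016, 0.0366, -0.008, 0, 0], [0.016, 0.0366, -0.008, 0, 0], [0.016, 0.0366, -0.008, 0, 0]]}}

```text
time_s: 9.75
ee_pos: [0.4451, 0.3328, 0.2158]
ee_rot: [-0.0, -0.054, 0.999, 0.0]
force: [1.3, -0.1, -0.6]
opening: 0.0857
grasp_force: 0.0
```

>>> {"name": "step_arm", "arguments": {"increments": [[0, 0, -0.01, 0.12, 0], [0, 0, -0.01, 0.12, 0], [0, 0, 0, 0.11, 0], [0, 0, 0, 0, 0], [0, 0, 0, 0, 0]]}}

```text
time_s: 10.17
ee_pos: [0.4464, 0.3313, 0.2351]
ee_rot: [-0.0, 0.12, 0.993, -0.0]
force: [0.7, -1.1, -0.7]
opening: 0.0857
grasp_force: 0.0
```

Run:
```python
from h import *
s,M=where(); print(s['ee_pos'],s['opening'])
im,i=grab('wrist','w5'); it,ii=grab('top','t5')
b=np.full((500,640,3),0,np.uint8); b[:300,:480]=cv2.resize(im,(480,300)); b[300:,:480]=cv2.resize(it[165:240,215:395],(480,200),interpolation=cv2.INTER_CUBIC)
cv2.imwrite('pics/c5.png',b[:,:480,::-1])
hsv=cv2.cvtColor(im,cv2.COLOR_RGB2HSV); m=cv2.inRange(hsv,(100,100,30),(125,255,255)); n,l,st,ce=cv2.connectedComponentsWithStats(m)
for k in range(1,n):
    if st[k,4]>100: print(st[k],np.round(ce[k],1),np.round(onz(i,*ce[k],.05),4))
```

```text
t 10.17 tray xy mm [-130.   318.1] z 235.1 yaw_y 76.27 tilt z [-0.001 -0.    -1.   ] F [ 0.7 -1.1 -0.7]
[0.44636887 0.33130239 0.23512925] 0.08569516346795093
[ 300  127   50   24 1084] [324.  138.7] [0.3991 0.3467 0.05  ]
[301 187  46  16 535] [323.5 195.5] [0.4636 0.3304 0.05  ]
[ 489  277  151   38 1709] [588.  297.1] [0.692 0.649 0.05 ]
[237 279  22  25 270] [247.6 291.5] [0.5713 0.199  0.05  ]
[224 317  54  31 626] [251.8 333.8] [0.6409 0.1819 0.05  ]
```

View pics/c5.png

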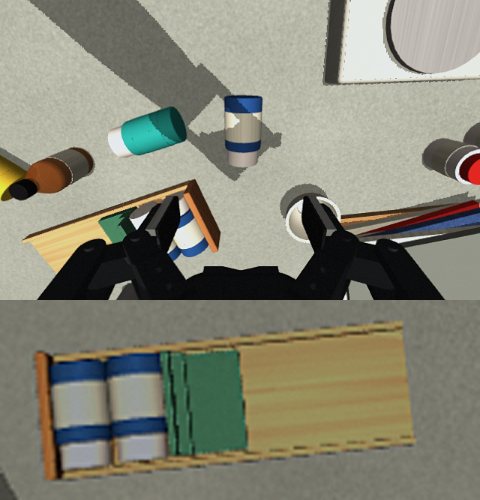

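>>> {"name": "step_arm", "arguments": {"increments": [[0.003, 0.001, 0.02, 0.008, 0], [0, 0, 0.04, 0, 0], [0, 0, 0.04, 0, 0], [0, 0, 0.04, 0, 0], [0, 0, 0.036, 0, 0], [0, 0, 0.03, 0, 0], [0, 0, 0.02, 0, 0], [0, 0, 0, 0, 0]]}}

```text
time_s: 10.93
ee_pos: [0.44, 0.3301, 0.0033]
ee_rot: [-0.005, 0.125, 0.992, -0.004]
force: [-1.2, -0.3, -0.1]
opening: 0.0854
grasp_force: 0.0
```

>>> {"name": "step_arm", "arguments": {"increments": [[0, 0, 0, 0, 0.2], [0, 0, 0, 0, 0.3], [0, 0, 0, 0, 0.4], [0, 0, 0, 0, 0.5], [0, 0, 0, 0, 0.5]], "squeeze": 25}}

```text
time_s: 11.35
ee_pos: [0.4456, 0.3339, 0.0115]
ee_rot: [0.002, 0.125, 0.992, 0.001]
force: [1.3, 0.3, 2.9]
opening: 0.059
grasp_force: 28.0
```

Run:
```python
from h import *
s,M=where(); print(s['ee_pos'],s['opening'],s['grasp_force'],s['joints'])
# tray row from t5
im,i=load('t5'); hsv=cv2.cvtColor(im,cv2.COLOR_RGB2HSV)
for n,lo,hi in [('b',(100,100,30),(125,255,255)),('g',(65,60,20),(88,255,255))]:
    m=cv2.inRange(hsv,lo,hi); nn,l,st,ce=cv2.connectedComponentsWithStats(m)
    for k in range(1,nn):
        if st[k,4]>60 and 225<ce[k][0]<330: print(n,st[k],T(onz(i,*ce[k],.055)))
P=lambda x,y,z: T(onz(i,215+(x+.5)*180/480-.5,165+(y-300+.5)*75/200-.5,z))
print('A base,cap',P(79,360,.06),P(85,469,.05),'B',P(136,352,.06),P(142,461,.05),'plate L,R top',P(161,352,.068),P(170,456,.068))
```

```text
t 11.35 tray xy mm [-130.5  320.8] z 11.5 yaw_y 75.65 tilt z [ 0.004  0.002 -1.   ] F [1.3 0.3 2.9]
[0.44560768 0.33386855 0.01147376] 0.059018158359299994 28.029711842536926 [ 5.46673673e-01  1.60567199e-01  2.01362044e+00 -1.70147050e-04
  9.63341953e-01 -7.73485386e-01]
b [233 185  43  12 295] [ 43.2 131. ]
b [235 209  42  10 223] [-21.8 131. ]
g [ 275  184   33   39 1079] [-2.6 32.2]
g [226 260  32  23 642] [-176.5  185.6]
A base,cap [ 52.8 155.8] [-59.7 160.8] B [55.3 96.3] [-57.2 101.2] plate L,R top [51.8 69.9] [-55.3  70.3]
```

>>> {"name": "step_arm", "arguments": {"increments": [[0, 0, -0.01, 0, 0.5], [0, 0, -0.02, 0, 0.5], [0, 0, -0.035, 0, 0.5], [0, 0, -0.035, 0, 0.5], [0, 0, -0.035, 0, 0.5], [0, 0, -0.035, 0, 0.5], [0, 0, -0.02, 0, 0.5], [0, 0, 0, 0.06, 0.5]]}}

```text
time_s: 12.02
ee_pos: [0.4464, 0.3345, 0.2069]
ee_rot: [0.004, 0.155, 0.988, 0.004]
force: [-0.2, 0.2, -2.2]
opening: 0.0587
grasp_force: 28.6
```

>>> {"name": "step_arm", "arguments": {"increments": [[0, 0, 0, 0.121, 0.5], [0, 0, 0, 0.121, 0.5], [0, 0, 0, 0.121, 0.5], [0, 0, 0, 0.121, 0.5], [0, 0, 0, 0.121, 0.5], [0, 0, 0, 0.121, 0.5], [0, 0, 0, 0.121, 0.5], [0, 0, 0, 0.121, 0.5]]}}

```text
time_s: 12.68
ee_pos: [0.4433, 0.3326, 0.1992]
ee_rot: [-0.0, 0.599, 0.801, -0.001]
force: [0.3, -0.7, -3.0]
opening: 0.0592
grasp_force: 28.5
```

>>> {"name": "step_arm", "arguments": {"increments": [[0, 0, 0, 0.121, 0.5], [0, 0, 0, 0.121, 0.5], [0, 0, 0, 0.121, 0.5], [0, 0, 0, 0.121, 0.5], [0, 0, 0, 0.121, 0.5], [0, 0, 0, 0.121, 0.5], [0, 0, 0, 0.121, 0.5], [0, 0, 0, 0.121, 0.5]]}}

```text
time_s: 13.35
ee_pos: [0.4432, 0.3326, 0.1992]
ee_rot: [0.0, 0.903, 0.43, -0.001]
force: [-0.5, 0.0, -3.7]
opening: 0.0591
grasp_force: 28.5
```

>>> {"name": "step_arm", "arguments": {"increments": [[0, 0, 0, 0.121, 0.5], [0, 0, 0, 0.121, 0.5], [0, 0, 0, 0.121, 0.5], [0, 0, 0, 0.121, 0.5], [0, 0, 0, 0.121, 0.5], [0, 0, 0, 0.121, 0.5], [0, 0, 0, 0.061, 0.5], [0, 0, 0, 0, 0.5]]}}

```text
time_s: 14.02
ee_pos: [0.4434, 0.3326, 0.1992]
ee_rot: [0.0, 0.999, 0.053, -0.001]
force: [-0.1, 1.1, -3.1]
opening: 0.0595
grasp_force: 28.5
```

Run:
```python
from h import *
s,M=where(); print(s['ee_pos'],s['opening'],s['grasp_force'],s['joints'])
tgt=np.array([*(org-.003*tx+.130*ty),.16]); print('tool delta',np.round(M.T@(tgt-s['ee_pos']),4))
```

```text
t 14.02 tray xy mm [-132.9  319.8] z 199.2 yaw_y -83.87 tilt z [-0.001 -0.001 -1.   ] F [-0.1  1.1 -3.1]
[0.44335116 0.33262138 0.19919163] 0.05949529527116747 28.521371483802795 [ 5.46772464e-01 -6.43681336e-02  1.89753944e+00  5.50534742e-05
  1.30974856e+00  2.01054784e+00]
tool delta [0.13   0.1897 0.0391]
```

>>> {"name": "step_arm", "arguments": {"increments": [[0.01, 0.015, 0, 0, 0.5], [0.02, 0.03, 0, 0, 0.5], [0.022, 0.032, 0, 0, 0.5], [0.022, 0.032, 0, 0, 0.5], [0.022, 0.032, 0, 0, 0.5], [0.02, 0.03, 0, 0, 0.5], [0.014, 0.019, 0.01, 0, 0.5], [0, 0, 0.01, 0, 0.5]]}}

```text
time_s: 14.68
ee_pos: [0.5967, 0.1544, 0.1801]
ee_rot: [0.001, 0.999, 0.053, 0.001]
force: [-1.4, 0.1, -4.0]
opening: 0.0591
grasp_force: 28.6
```

>>> {"name": "step_arm", "arguments": {"increments": [[0, 0, 0.02, 0, 0.5], [0, 0, 0, 0, 0.5], [0, 0, 0, 0, 0.5]]}}

```text
time_s: 14.93
ee_pos: [0.5919, 0.1581, 0.1574]
ee_rot: [0.0, 0.999, 0.054, -0.002]
force: [0.0, 0.3, -2.9]
opening: 0.0589
grasp_force: 28.5
```

Run:
```python
from h import *
s,M=where(); print(s['opening'],s['grasp_force'])
im,i=grab('wrist','w6')
print('cam in tool',np.round(M.T@(np.array(i['world_from_camera'])[:3,3]-s['ee_pos']),3))
cv2.imwrite('pics/w6.png',im[:,:,::-1])
```

```text
t 14.93 tray xy mm [ -3.9 130.4] z 157.4 yaw_y -83.75 tilt z [-0.005 -0.001 -1.   ] F [ 0.   0.3 -2.9]
0.05892613422836916 28.54453146457672
cam in tool [ 0.083 -0.001 -0.143]
```

View pics/w6.png

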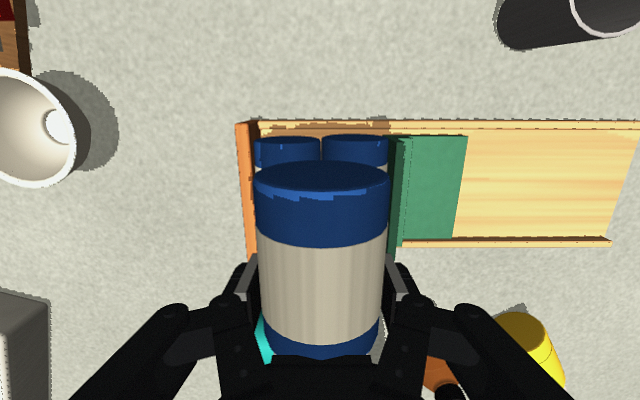

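Run:
```python
from h import *
s,M=where(); i=load('w6')[1]; z=s['ee_pos'][2]
for n,u,v,zz in [('held L',255,184,z+.021),('held R',388,183,z+.021),('held top rim',320,198,z+.051),('held bottom rim',320,161,z-.009),('A bottom rim',287,136,.010),('A side',255,144,.038),('B side',388,143,.038),('B bottom',355,135,.010),('A/B touch',321,142,.038)]: print(n,T(onz(i,u,v,zz)))
im=load('w6')[0].astype(int)
for c in (275,287,300,340,355,370): print(c,[tuple(x) for x in im[130:172:3,c]])
```

```text
t 14.98 tray xy mm [ -2.8 130.6] z 159.0 yaw_y -83.75 tilt z [-0.002 -0.    -1.   ] F [ 0.   1.1 -2.3]
held L [ 46.8 159.6]
held R [ 47.3 102.2]
held top rim [ 50.4 131.4]
held bottom rim [ 51.  131.6]
A bottom rim [ 48.8 164.5]
A side [ 44.8 190.3]
B side [45.8 70.7]
B bottom [49.9 97.4]
A/B touch [ 46.6 131. ]
275 [(np.int64(191), np.int64(144), np.int64(91)), (np.int64(180), np.int64(135), np.int64(83)), (np.int64(96), np.int64(75), np.int64(67)), (np.int64(20), np.int64(33), np.int64(58)), (np.int64(18), np.int64(34), np.int64(59)), (np.int64(25), np.int64(54), np.int64(97)), (np.int64(24), np.int64(51), np.int64(93)), (np.int64(23), np.int64(53), np.int64(94)), (np.int64(27), np.int64(55), np.int64(96)), (np.int64(25), np.int64(54), np.int64(94)), (np.int64(28), np.int64(53), np.int64(97)), (np.int64(26), np.int64(54), np.int64(98)), (np.int64(13), np.int64(30), np.int64(54)), (np.int64(13), np.int64(28), np.int64(55))]
287 [(np.int64(187), np.int64(140), np.int64(90)), (np.int64(178), np.int64(134), np.int64(82)), (np.int64(51), np.int64(50), np.int64(59)), (np.int64(12), np.in
[... 2270 characters left out ...]
), np.int64(31), np.int64(54)), (np.int64(14), np.int64(32), np.int64(54))]
370 [(np.int64(186), np.int64(139), np.int64(89)), (np.int64(182), np.int64(136), np.int64(86)), (np.int64(10), np.int64(30), np.int64(55)), (np.int64(15), np.int64(30), np.int64(55)), (np.int64(28), np.int64(57), np.int64(99)), (np.int64(29), np.int64(56), np.int64(99)), (np.int64(25), np.int64(53), np.int64(98)), (np.int64(28), np.int64(54), np.int64(98)), (np.int64(26), np.int64(56), np.int64(98)), (np.int64(26), np.int64(55), np.int64(97)), (np.int64(29), np.int64(55), np.int64(98)), (np.int64(29), np.int64(56), np.int64(98)), (np.int64(16), np.int64(32), np.int64(56)), (np.int64(17), np.int64(32), np.int64(55))]
```

>>> {"name": "step_arm", "arguments": {"increments": [[0, 0, 0.02, 0, 0.5], [0, 0, 0.03, 0, 0.5], [0, 0, 0.02, 0, 0.5], [0, 0, 0.008, 0, 0.5], [0, 0, 0.003, 0, 0.5], [0, 0, 0, 0, 0.5]]}}

```text
time_s: 15.48
ee_pos: [0.5941, 0.1585, 0.079]
ee_rot: [-0.0, 0.999, 0.054, 0.0]
force: [0.0, -0.5, -3.3]
opening: 0.0589
grasp_force: 28.6
```

>>> {"name": "step_arm", "arguments": {"increments": [[0, 0, 0.002, 0, 0.5], [0, 0, 0.002, 0, 0.5], [0, 0, 0.001, 0, 0.5], [0, 0, 0, 0, 0.5]]}}

```text
time_s: 15.82
ee_pos: [0.5942, 0.1582, 0.0741]
ee_rot: [-0.0, 0.999, 0.054, 0.001]
force: [0.1, -0.4, -3.6]
opening: 0.0593
grasp_force: 28.6
```

>>> {"name": "step_arm", "arguments": {"increments": [[-0.0015, 0, 0, 0, 0.5], [0, 0, 0.001, 0, 0.5], [0, 0, 0.001, 0, 0.5], [0, 0, 0.001, 0, 0.5], [0, 0, 0, 0, 0.5]]}}

```text
time_s: 16.23
ee_pos: [0.5926, 0.1582, 0.0715]
ee_rot: [-0.0, 0.999, 0.054, 0.0]
force: [-3.4, 1.7, 3.8]
opening: 0.0591
grasp_force: 29.2
```

>>> {"name": "step_arm", "arguments": {"increments": [[0, 0, 0.001, 0, 0.5], [0, 0, 0, 0, 0.5]]}}

```text
time_s: 16.4
ee_pos: [0.5928, 0.1583, 0.0715]
ee_rot: [-0.0, 0.999, 0.054, 0.0]
force: [-5.7, -0.8, 9.4]
opening: 0.0594
grasp_force: 29.7
```

>>> {"name": "step_arm", "arguments": {"increments": [[0, 0, 0.001, 0, 0.5], [0, 0, 0, 0, 0.5]]}}

```text
time_s: 16.57
ee_pos: [0.5929, 0.1583, 0.0714]
ee_rot: [-0.0, 0.999, 0.054, 0.0]
force: [-8.4, 0.4, 13.2]
opening: 0.0589
grasp_force: 30.1
```

>>> {"name": "step_arm", "arguments": {"increments": [[0, 0, -0.001, 0, 0.5], [0, 0, -0.001, 0, 0.5], [0, 0, -0.0005, 0, 0.5], [0, 0, 0, 0, 0.5]], "squeeze": 20}}

```text
time_s: 16.9
ee_pos: [0.5928, 0.1583, 0.0714]
ee_rot: [-0.0, 0.999, 0.054, 0.001]
force: [-1.9, 2.0, 3.3]
opening: 0.0595
grasp_force: 29.2
```

>>> {"name": "step_arm", "arguments": {"increments": [[0, 0, -0.0007, 0, 0.5], [0, 0, 0, 0, 0.5], [0, 0, 0, 0, 0.28], [0, 0, 0, 0, 0.26], [0, 0, 0, 0, 0.22], [0, 0, 0, 0, 0.18], [0, 0, 0, 0, 0.1], [0, 0, 0, 0, 0]]}}

```text
time_s: 17.57
ee_pos: [0.5923, 0.1578, 0.0714]
ee_rot: [0.0, 0.999, 0.054, -0.0]
force: [0.5, -0.6, 0.5]
opening: 0.0852
grasp_force: 0.0
```

>>> {"name": "step_arm", "arguments": {"increments": [[0, 0, 0, 0, 0], [0, 0, 0, 0, 0]]}}

```text
time_s: 17.73
ee_pos: [0.5923, 0.1579, 0.0715]
ee_rot: [0.0, 0.999, 0.054, -0.0]
force: [0.6, -0.3, 0.3]
opening: 0.0853
grasp_force: 0.0
```

Run:
```python
from h import *
s,M=where(); print(s['opening']); im,i=grab('wrist','w7'); hsv=cv2.cvtColor(im,cv2.COLOR_RGB2HSV)
m=cv2.inRange(hsv,(100,100,20),(125,255,255)); n,l,st,ce=cv2.connectedComponentsWithStats(m)
for k in range(1,n):
    if st[k,4]>100: print(st[k],np.round(ce[k],1))
```

```text
t 17.73 tray xy mm [ -3.5 130.2] z 71.5 yaw_y -83.82 tilt z [-0. -0. -1.] F [ 0.6 -0.3  0.3]
0.0853033963232351
[  221   148   199    99 15077] [320.6 191.7]
[381 268  24  28 419] [392.2 282.3]
[238 272  22  27 381] [248.9 285.2]
[ 263  318  115   43 1903] [320.8 344.8]
```

>>> {"name": "step_arm", "arguments": {"increments": [[0, 0, -0.01, 0, 0], [0, 0, -0.02, 0, 0], [0, 0, -0.035, 0, 0], [0, 0, -0.035, 0, 0], [0, 0, -0.035, 0, 0], [0, -0.035, 0, 0, 0], [0, -0.04, 0, 0, 0], [0, -0.04, 0, 0, 0]]}}

```text
time_s: 18.45
ee_pos: [0.5806, 0.2731, 0.2093]
ee_rot: [-0.001, 0.999, 0.053, 0.002]
force: [0.1, 0.5, -0.7]
opening: 0.0856
grasp_force: 0.0
```

>>> {"name": "step_arm", "arguments": {"increments": [[0, -0.04, 0, 0, 0], [0, -0.04, 0, 0, 0], [0, -0.04, 0, 0, 0], [0, 0, 0, 0, 0]]}}

```text
time_s: 18.78
ee_pos: [0.5652, 0.3979, 0.2074]
ee_rot: [-0.002, 0.998, 0.057, 0.0]
force: [-1.2, -1.1, -0.1]
opening: 0.0857
grasp_force: 0.0
```

Run:
```python
from h import *
where(); im,i=grab('top','t8'); hsv=cv2.cvtColor(im,cv2.COLOR_RGB2HSV)
g=cv2.inRange(hsv,(65,60,20),(88,255,255)); b=cv2.inRange(hsv,(100,100,30),(125,255,255))
for nm,m,z in (('b',b,.11),('g',g,.03)):
    n,l,st,ce=cv2.connectedComponentsWithStats(m)
    for k in range(1,n):
        if st[k,4]>20 and 215<ce[k][0]<340: print(nm,st[k],np.round(ce[k],1),T(onz(i,*ce[k],z)),T(onz(i,*ce[k],.055)))
# side view triangulation of jar-top blue bands with top
im2,i2=grab('side','s8'); hsv=cv2.cvtColor(im2,cv2.COLOR_RGB2HSV); m=cv2.inRange(hsv,(100,100,30),(125,255,255)); n,l,st,ce=cv2.connectedComponentsWithStats(m)
for k in range(1,n):
    if st[k,4]>20: print('side',st[k],np.round(ce[k],1))
for nm,x,y in (('A',-4,160),('B',-4,100),('top',-4,130)):
    z=.09 if nm=='top' else .038
    for ox in (47,-23): q=org+tx*(x+ox)/1000+ty*y/1000; print(nm,ox,'top',np.round(proj(i,[*q,z+.02]),1),'side',np.round(proj(i2,[*q,z+.02]),1))
```

```text
t 18.78 tray xy mm [ -4.7 371.6] z 207.4 yaw_y -83.49 tilt z [ 0.     0.003 -1.   ] F [-1.2 -1.1 -0.1]
b [233 183  42  14 295] [253.6 188.3] [ 40.8 123.3] [ 47.8 131.2]
b [236 209  41  10 236] [255.6 212.4] [-22.5 123.4] [-19.2 131.4]
g [ 275  184   33   39 1079] [290.9 202.9] [-0.6 33.4] [-2.6 32.2]
g [226 260  32  23 645] [240.9 271.5] [-178.9  190.6] [-176.5  185.6]
side [300 167  10  13  48] [305.6 171.9]
side [284 174  11  12  51] [289.8 178.5]
side [307 185   8   5  21] [310.8 186.6]
side [291 192   9   5  27] [295.  193.9]
A 47 top [243.2 190.9] side [296.8 181.6]
A -23 top [245.3 216.1] side [280.6 189.3]
B 47 top [264.8 188.8] side [309.7 187.7]
B -23 top [267.1 214. ] side [293.5 195.8]
top 47 top [251.  187.7] side [302.6 170.2]
top -23 top [253.3 214.3] side [286.  177.8]
```

Run:
```python
from h import *
print(arm.sign_off())
```

```text
the job is handed in; nothing more can be done
None
```

I handed the job in at about 19 s: the stop is upright and snug against the two jars at the end wall, and the third jar lies in the groove, parallel and level to about 2 mm. The final check was by image measurement only, as my ten picture views were used up, and I did not re-check the bystanders.

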